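Load two resin mounts into the spring-fed specimen magazine

TASK

Load the two 30 mm resin mounts into the spring-fed specimen magazine: draw the follower back by its bolt handle and feel for the notch of the catch without forcing the handle against the plate, turn the handle right over into the notch so that it holds the follower back, and stand both mounts upright in the track between follower and gate. Then turn the handle up again and ease the follower forward by hand, never letting it fly, until it clamps the two mounts in a row against the gate. Do not press hard on the mounts, and leave the other things on the worktop where they are.

Things in the scene. Friction and masses are not known exactly. Their poses are not given: they have to be found in the camera images.
- magazine: spring-fed magazine for round 30 mm mounts, fixed on the worktop: base plate 62 x 284 x 10 mm. Origin on the worktop; own y axis along the track towards the gate, x across the track (catch on the -x side), z up. Track floor 10 mm above the worktop, centred on x = 0, between rails 34 mm apart, 5 mm thick, 8 mm high. A block 36 mm high at y -131 mm holds the guide rod.
- gate (a point): middle of the track floor at the face of the gate, the dark two-post end stop (magazine frame: y +128 mm, 10 mm above the worktop); axes as the magazine. A keeper lip reaches 9 mm over the track from the gate, 22 mm above the floor, so mounts go in behind it and the follower slides the first one under it.
- follower_face (a point): middle of the follower's flat face, 31 mm wide, 16 mm high, that pushes the mounts to the gate (magazine frame: y = +104 mm minus travel, 19 mm above the worktop); axes as the magazine
- follower (a joint): travel of the sprung follower, m: 0 = forward (as found), grows as it is drawn back (to the magazine's -y), hard stop at 0.090. A coil spring pushes it forward with 4 N at 0, about 7 to 8 N in the catch. Clamping two mounts in a row it reads about 0.036.
- bolt_handle (a joint): turn of the bolt handle about the follower rod (22 mm above the worktop, over x = 0), rad: 0 = upright, grows as it is turned over to the magazine's -x side, up to 0.75 in the notch. A little friction keeps it where it is left. Away from the notch the catch plate stops it at about 0.1 to 0.15 rad.
- knob (a point): centre of the handle's black cylindrical knob, 18 mm across, 22 mm long, on an 8 x 8 mm square stem, 48 mm from the rod's axis, so 70 mm above the worktop when upright. In the magazine's frame: y = -18 mm minus travel, x = -48 mm x sin(turn), z = 22 mm + 48 mm x cos(turn). Its z axis points along the stem.
- catch_bracket: bracket on the magazine's -x side; origin and axes as the magazine. Clamped to it, an upright plate 4 mm thick stands beside the stem (x -6.5 to -10.5 mm, top 45 mm above the worktop) and keeps the handle up except at one notch 12 mm wide. The plate is set by hand: notch centre at a travel of 0.057 to 0.085, not measured; lean the handle lightly on the plate while drawing it back.
- mount_a_center (a point): centre (half-way up) of a round resin mount, 30 mm across, 18 mm high, about 20 to 30 g, standing on the worktop on the magazine's -x side
- mount_b_center (a point): centre (half-way up) of the other round resin mount, 30 mm across, 18 mm high, about 20 to 30 g, also on the magazine's -x side
- small_mount: a smaller resin mount, 25 mm across and 17 mm high, near the handle end of the magazine; does not belong in this magazine, to be left alone; origin at the centre of its underside
- tweezers: steel tweezers lying on the worktop behind the magazine, 124 x 9 x 9 mm, to be left alone; origin at the middle of the underside
- clip_carton: carton of clips, 70 x 70 x 30 mm, to be left alone; origin at the centre of its underside
There are look-alikes about, which are no part of the job. Leave any green look-alike of the part that bears mount_a_center alone. Leave any red look-alike of the part that bears mount_b_center alone.

How it is judged:
On the way, in this order (a step that is already met when the one before it is completed fails the run):
1. the follower is drawn back and held by the bolt handle, turned over into the notch of the catch (value of joint bolt_handle above 0.4 rad and value of joint follower above 0.05 m and contact force between bolt_handle and catch_bracket above 2 N and contact force between the fingers and bolt_handle below 0.1 N), for 0.2 s.
2. both mounts stand in the track between follower and gate while the catch still holds the follower (value of joint bolt_handle above 0.4 rad and value of joint follower above 0.05 m and x of mount_a_center in the frame of magazine between -0.003 and 0.003 m and y of mount_a_center in the frame of magazine between 0.01 and 0.12 m and z of mount_a_center in the frame of magazine between 0.014 and 0.0225 m and angle between each of mount_a_center, mount_b_center's own z axis and vertical below 0.12 rad and x of mount_b_center in the frame of magazine between -0.003 and 0.003 m and y of mount_b_center in the frame of magazine between 0.01 and 0.12 m and z of mount_b_center in the frame of magazine between 0.014 and 0.0225 m), for 0.2 s.
At the end, for the whole second after the job is handed in: both mounts stand upright on the track floor in a row against the gate (each within 4 to 5 mm along the track, 3 mm across), the follower is closed on them (travel 32 to 40 mm, at rest) and the handle is out of the notch, up against the plate's front edge or upright (below 0.3 rad) (((x of mount_a_center in the frame of magazine between -0.003 and 0.003 m and y of mount_a_center in the frame of magazine between 0.109 and 0.117 m and z of mount_a_center in the frame of magazine between 0.014 and 0.0225 m and angle between each of mount_a_center, mount_b_center's own z axis and vertical below 0.12 rad and x of mount_b_center in the frame of magazine between -0.003 and 0.003 m and y of mount_b_center in the frame of magazine between 0.078 and 0.088 m and z of mount_b_center in the frame of magazine between 0.014 and 0.0225 m) or (x of mount_b_center in the frame of magazine between -0.003 and 0.003 m and y of mount_b_center in the frame of magazine between 0.109 and 0.117 m and z of mount_b_center in the frame of magazine between 0.014 and 0.0225 m and angle between each of mount_b_center, mount_a_center's own z axis and vertical below 0.12 rad and x of mount_a_center in the frame of magazine between -0.003 and 0.003 m and y of mount_a_center in the frame of magazine between 0.078 and 0.088 m and z of mount_a_center in the frame of magazine between 0.014 and 0.0225 m)) and value of joint follower between 0.032 and 0.04 m and value of joint bolt_handle below 0.3 rad and velocity of joint follower between -0.01 and 0.01 m/s); the robot touches nothing.
It fails at once if the bolt handle is forced against the catch plate or bracket with more than 45 N (contact force between bolt_handle and catch_bracket above 45 N).
It fails at once if the follower flies forward out of the catch (faster than 0.3 m/s at less than 50 mm of travel) (velocity of joint follower below -0.3 m/s and value of joint follower below 0.05 m).
It fails at once if a mount is pressed against the magazine or its follower with more than 30 N (contact force between any of mount_a, mount_b and magazine above 30 N).
It fails at once if a bystander (small mount, tweezers, carton of clips) is moved by more than 15 mm (distance of any of small_mount, tweezers, clip_carton from where it was at the start of the episode above 0.015 m).
It also fails if it takes over 72 s, if anything falls off the work surface, if the arm or the gripper's body presses on something with over 40 N, if the wrist force passes 120 N, or if a joint passes its speed limit or range.

ROBOT

A 6-joint arm with a two-finger parallel gripper is mounted at the origin on a cart in front of the work surface, level with it; the furniture and walls round the work are solid. World frame = base frame: x ahead of the robot, y to its left, z up, the work surface at z = 0. Lengths are in m, angles in rad, forces in N, time in s.
With the tool pointing down it reaches from about 0.225 to 0.875 m from the base axis. Payload 3.4 kg.
Tool frame: the origin (TCP) lies on the centre line of the jaws, within the pads' length; the fingertips stand 17 mm ahead of it and the grasp point (between the pads) lies 2 mm behind it (nose_length is the distance from the TCP to the fingertips, in m); z points along the fingers, y is the line along which they close (so a half turn about z gives the same grasp; the last joint's range is limited). The gripper opens to 85 mm and grips with 20 to 120 N. Pads are 22 mm wide; open, the fingers measure 114 mm over their backs; the gripper's body (76 mm by 85 mm) begins 54 mm behind the grasp point. The pads swing forward as they close: fully open they stand 13 mm farther back than shut.
Start: joints at [1.186, 0.276, 1.505, -0, 1.361, -0.121], TCP at [0.15, 0.555, 0.248] pointing down, gripper open.
Joint ranges: [-2.89, 2.89], [-0.75, 2.08], [0.22, 2.7], [-1.18, 4.32], [0.11, 2.71], [-2.7, 2.7]. Speed limits (rad/s): [2.57, 2.57, 3.14, 3.14, 3.14, 3.14].

INTERFACE

Orientations are given as a unit quaternion [w, x, y, z].
In Python, from rig import get_state, get_image, sign_off, find_in, place_of, nose_length gives the robot as it stands.
- The arm moves only by the tool apply_moves, never from a script. Its argument "deltas" is one flat list of numbers, 5 for each row, row after row: the finger opening in mm, from 0 to 85.4, then the shift along the tool's x, y, z in mm, then the turn about the tool's z in degrees. A call has 1 to 12 rows; each row is the pose to reach, as a shift and turn from the pose commanded when the call began, along the tool's axes at that moment; what a row does not reach only later rows make up. A row lasts 1/12 s, in which the tool goes at most 41.7 mm and 7.16 degrees, less where a joint would pass 70% of its speed; a pose out of reach is approached as far as the arm can. A call with a gripper value outside its range is refused whole. The fingers move at their own pace and stop on an object; "squeeze" is the grip in N (left out, the last holds). Time passes only in rows, so rows that repeat a pose let the fingers close. It gives the time, the measured TCP pose, the force, the opening and the grip force at its end, in the units of the state.
- get_state(): the state, without advancing time (a new reading comes with each control period).
- get_image(name): name is "scene" or "top" or "wrist"; returns a dict with "frame" (384x512x3 uint8, red, green, blue), "K" (3x3 intrinsics, pixels), "position" and "orientation" of the camera in the world. Camera axes: x right, y down, z forward; pixel columns grow to the right and rows downward; lengths in m; the calibration is good to about 2 mm. The wrist camera is an equidistant fisheye: a pixel r from the principal point sees the ray r / f radians off the axis. A picture is of the moment at which its call begins. There is no depth.
- sign_off(): hands the job in; it is judged then, once.
Trained networks look in a picture, given as the dict that the camera call returned (one of the last four; its "shot" number tells which), for a name from the list of things; names that differ only in an ending like _2 or _b are one class to them, and where a whole thing is asked for, a point or a joint stands for the part that bears it (a point fixed in the world has none). Each returns a list of dicts, best first, with "score" (0 to 1); they miss things now and then, are a little off and sometimes report something else, mostly with a low value. They report only what shows in the picture. A call takes as long as a camera call. They do not tell look-alikes from the thing itself.
- find_in(query, picture): "point" ([column, row] in pixels, amid what is visible of it).
- place_of(query, picture): "point" ([column, row] in pixels: a listed point, or the origin of a listed thing).
The state is a dict: "clock": time; "qpos": joint angles; "qd": joint speeds; "effort": joint torques, N m; "position": TCP position; "ee_rot": TCP orientation; "contact_force": force on the tool from outside, world axes, zero at the start; "moment": the same for the moment, N m; "width": finger opening in m; "gripper_force": force on a finger pad.
Only numpy, scipy, OpenCV 4.12 (cv2) and the standard library are available. Lean on these libraries where they do the work, as an engineer would, in place of code of your own. Each camera call takes 0.05 s, during which the arm holds its last target. There are 200 camera calls.

## Working session

There is one attempt and no reset: what is moved stays moved. The work goes in short steps, Python scripts to look and compute and a tool call to move; the robot and the scene stay as the last step left them, time stands still between calls to the robot, and variables do not carry over. Pictures are saved under pics/ and viewed, at most 10 in all, crops included, and the job is handed in when it is done.

Besides the shell and the picture viewer there is one more tool, called after "Emit:" as name(argument=value, ...) on one line, values as JSON. apply_moves: Moves the arm, as the interface text tells. Its arguments: {"type":"object","properties":{"deltas":{"type":"array"},"squeeze":{"type":"number"}},"required":["deltas"]}

```bash
ls; mkdir -p pics
cat > h.py <<'E'
import numpy as np, cv2
from scipy.spatial.transform import Rotation as R
from rig import *
def rot(q): return R.from_quat([q[1],q[2],q[3],q[0]]).as_matrix()
def ray(im,p):
    K=np.array(im["K"]);u=(p[0]-K[0,2])/K[0,0];v=(p[1]-K[1,2])/K[1,1]
    if im.get("fish"):
        r=np.hypot(u,v);d=np.array([u/r*np.sin(r),v/r*np.sin(r),np.cos(r)]) if r>1e-9 else np.array([0,0,1.])
    else: d=np.array([u,v,1.])
    return rot(im["orientation"])@d
def at_z(im,p,z):
    d=ray(im,p);c=np.array(im["position"]);return c+d*(z-c[2])/d[2]
def img(n):
    im=get_image(n);im["fish"]=n=="wrist";return im
def proj(im,P):
    c=rot(im["orientation"]).T@(np.array(P)-im["position"]);K=np.array(im["K"])
    if im["fish"]:
        r=np.hypot(c[0],c[1]);t=np.arctan2(r,c[2]);return K[0,2]+K[0,0]*t*c[0]/r,K[1,2]+K[1,1]*t*c[1]/r
    return K[0,2]+K[0,0]*c[0]/c[2],K[1,2]+K[1,1]*c[1]/c[2]
def save(im,n): cv2.imwrite("pics/"+n,im["frame"][:,:,::-1])
E
python3 - <<'E'
from h import *
Z=dict(knob=.07,gate=.01,follower_face=.019,magazine=0,mount_a_center=.009,mount_b_center=.009,small_mount=0,tweezers=0,clip_carton=0,catch_bracket=0)
fr=[]
for n in("top","scene"):
    im=img(n);print(n,np.round(im["position"],3));fr.append(im["frame"])
    for k,z in Z.items():
        for d in place_of(k,im)[:5]: print(k,round(d["score"],2),np.round(d["point"]),np.round(at_z(im,d["point"],z),3))
    save(im,n+"0.png")
s=get_state();print(s["position"],s["ee_rot"],s["contact_force"],s["width"],nose_length)
E
```

```text
pics
top [ 0.346 -0.167  0.995]
knob 0.62 [319. 181.] [ 0.544 -0.3    0.07 ]
gate 0.84 [254. 197.] [ 0.515 -0.151  0.01 ]
follower_face 0.7 [265. 195.] [ 0.52  -0.177  0.019]
magazine 0.93 [308. 192.] [ 0.531 -0.282  0.   ]
magazine 0.46 [378. 221.] [ 0.463 -0.452  0.   ]
magazine 0.15 [278. 237.] [ 0.421 -0.209  0.   ]
mount_a_center 0.51 [277. 236.] [ 0.422 -0.207  0.009]
mount_a_center 0.43 [250. 236.] [ 0.422 -0.144  0.009]
mount_b_center 0.7 [320. 228.] [ 0.442 -0.309  0.009]
mount_b_center 0.6 [351. 235.] [ 0.427 -0.383  0.009]
small_mount 0.56 [379. 220.] [ 0.464 -0.454  0.   ]
tweezers 0.44 [333. 163.] [ 0.606 -0.347  0.   ]
tweezers 0.42 [254. 201.] [ 0.508 -0.15   0.   ]
clip_carton 0.8 [148. 215.] [0.47  0.106 0.   ]
catch_bracket 0.78 [309. 190.] [ 0.538 -0.286  0.   ]
scene [-0.151 -0.559  0.617]
knob 0.66 [299. 203.] [ 0.533 -0.3    0.07 ]
gate 0.79 [239. 212.] [ 0.511 -0.163  0.01 ]
follower_face 0.78 [247. 208.] [ 0.52  -0.179  0.019]
magazine 0.6 [292. 224.] [ 0.538 -0.284  0.   ]
mount_a_center 0.61 [239. 244.] [ 0.418 -0.215  0.009]
mount_a_center 0.49 [209. 235.] [ 0.41  -0.145  0.009]
mount_b_center 0.61 [286. 257.] [ 0.428 -0.319  0.009]
mount_b_center 0.53 [313. 272.] [ 0.414 -0.384  0.009]
small_mount 0.66 [331. 214.] [ 0.615 -0.349  0.   ]
small_mount 0.56 [352. 276.] [ 0.449 -0.451  0.   ]
tweezers 0.73 [331. 217.] [ 0.602 -0.354  0.   ]
clip_carton 0.85 [140. 194.] [0.47 0.1  0.  ]
catch_bracket 0.68 [294. 225.] [ 0.537 -0.29   0.   ]
[0.14993585 0.55514552 0.24834822] [2.28097276e-05 1.31495347e-01 9.91316785e-01 6.30518054e-05] [ 0.50393282 -0.08036534 -0.37001497] 0.0856878311043681 0.017
```

Run:
```python
import cv2
a=cv2.imread("pics/top0.png")[140:260,220:400];b=cv2.imread("pics/scene0.png")[170:300,180:380]
a=cv2.resize(a,(780,520),interpolation=cv2.INTER_CUBIC)
cv2.imwrite("pics/t1.png",a)
cv2.imwrite("pics/s1.png",cv2.resize(b,(800,520),interpolation=cv2.INTER_CUBIC))
```

```text
(no output)
```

View pics/t1.png

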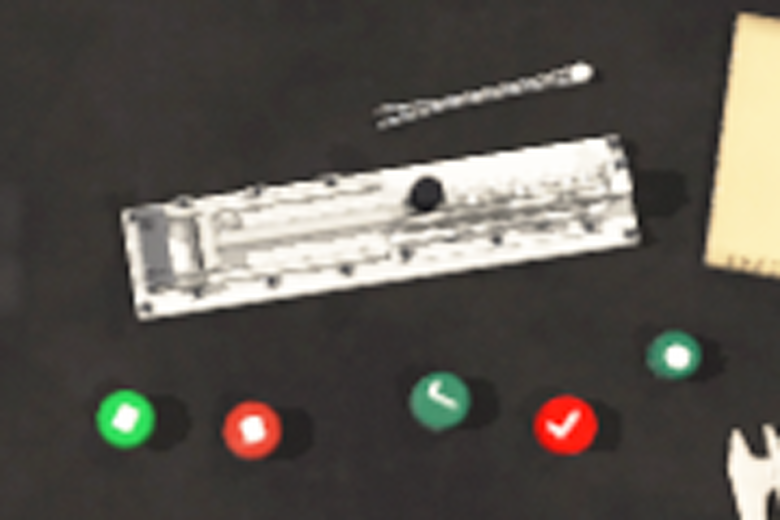

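View pics/s1.png

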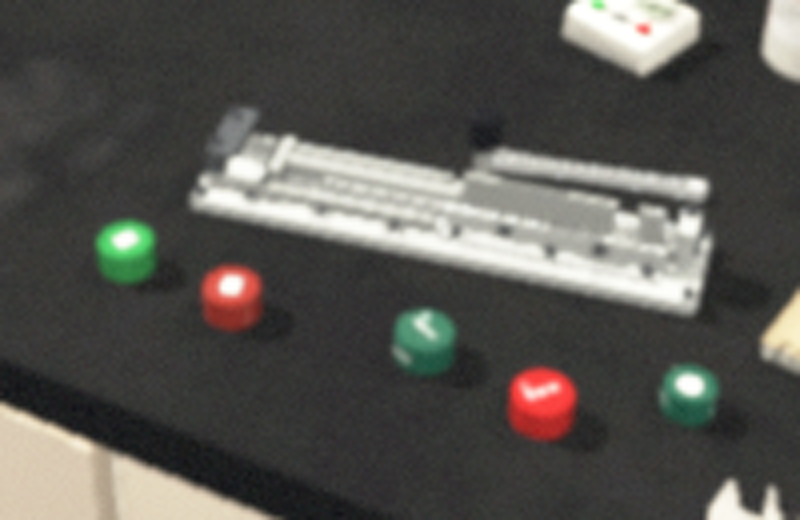

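The networks pair the mounts as follows:
- **A class** (square mark): bright green at t1 (127,418) and dull red at (252,430).
- **B class** (tick mark): teal at (440,402) and bright red at (565,425).

The look-alikes are the green A and the red B, so mount_a is the dull red one and mount_b is the teal one. The teal dot at (675,355) is the small mount.

Next I'll move over the magazine.

Emit:
apply_moves(deltas=[45, -527, -686, 0, -24, 45, -527, -686, 0, -24, 45, -527, -686, 0, -24, 45, -527, -686, 0, -24, 45, -527, -686, 0, -24, 45, -527, -686, 0, -24, 45, -527, -686, 0, -24, 45, -527, -686, 0, -24, 45, -527, -686, 0, -24, 45, -527, -686, 0, -24, 45, -527, -686, 0, -24, 45, -527, -686, 0, -24])

```text
clock: 2.1
position: [0.3399, 0.0934, 0.2488]
ee_rot: [0.001, -0.078, 0.997, 0.0]
contact_force: [0.5, 0.8, -0.1]
width: 0.045
gripper_force: 0.0
```

Emit:
apply_moves(deltas=[45, -105, -364, 0, 0, 45, -105, -364, 0, 0, 45, -105, -364, 0, 0, 45, -105, -364, 0, 0, 45, -105, -364, 0, 0, 45, -105, -364, 0, 0, 45, -105, -364, 0, 0, 45, -105, -364, 0, 0, 45, -105, -364, 0, 0, 45, -105, -364, 0, 0, 45, -105, -364, 0, 0])

```text
clock: 3.02
position: [0.5005, -0.2507, 0.2474]
ee_rot: [-0.0, -0.076, 0.997, 0.0]
contact_force: [-0.7, 0.7, 0.2]
width: 0.045
gripper_force: 0.0
```

Run:
```python
from h import *
s=get_state();print(s["position"],s["ee_rot"],s["contact_force"])
im=img("wrist");print(np.round(im["position"],3),np.round(im["K"],1))
for k,z in dict(knob=.07,gate=.01,follower_face=.019,magazine=0,mount_a_center=.009,mount_b_center=.009,catch_bracket=0).items():
    for d in place_of(k,im)[:3]: print(k,round(d["score"],2),np.round(d["point"]),np.round(at_z(im,d["point"],z),4))
save(im,"w0.png")
```

```text
[ 0.50048641 -0.25069342  0.2474367 ] [-2.28982839e-04 -7.59921678e-02  9.97108384e-01  8.87625576e-05] [-0.74713761  0.70254195  0.1873882 ]
[ 0.419 -0.264  0.373] [[297.3   0.  255. ]
 [  0.  297.3 190.9]
 [  0.    0.    1. ]]
knob 0.9 [203. 199.] [ 0.5379 -0.3033  0.07  ]
gate 0.61 [327. 180.] [ 0.5114 -0.1554  0.01  ]
follower_face 0.81 [305. 185.] [ 0.5197 -0.1843  0.019 ]
magazine 0.71 [230. 178.] [ 0.5315 -0.2799  0.    ]
mount_a_center 0.84 [300.  99.] [ 0.4154 -0.2089  0.009 ]
mount_a_center 0.73 [352. 113.] [ 0.4201 -0.1406  0.009 ]
mount_a_center 0.5 [210.  98.] [ 0.4313 -0.3169  0.009 ]
mount_b_center 0.98 [157.  83.] [ 0.4193 -0.3863  0.009 ]
mount_b_center 0.84 [210.  99.] [ 0.4329 -0.3172  0.009 ]
mount_b_center 0.31 [206. 200.] [ 0.5628 -0.3076  0.009 ]
catch_bracket 0.91 [225. 183.] [ 0.5382 -0.2849  0.    ]
catch_bracket 0.66 [207. 197.] [ 0.5615 -0.307   0.    ]
```

View pics/w0.png

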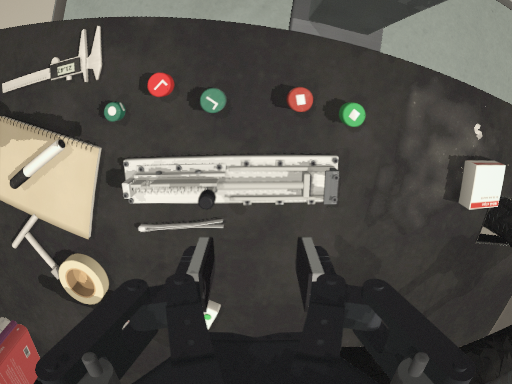

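The wrist view has the magazine spanning columns 123–339 and rows 156–205. The knob is at (206,199), mount_a at (300,99) and mount_b at (213,100). I'll fit the magazine frame from its front edge.

Run:
```python
from h import *
im=img("wrist");im2=img("wrist")
g=cv2.cvtColor(im["frame"],cv2.COLOR_RGB2GRAY).astype(float)
P=[]
for c in range(135,330,5):
    col=g[140:175,c];i=int(np.argmax(np.diff(col)))   # dark->bright front edge
    P.append(at_z(im,(c,140+i+.5),.01)[:2])
P=np.array(P);f=np.polyfit(P[:,1],P[:,0],1);r=P[:,0]-np.polyval(f,P[:,1]);k=abs(r)<.003
f=np.polyfit(P[k,1],P[k,0],1);yaw=np.arctan(-f[0]);print("yaw deg",np.degrees(yaw),k.sum(),len(k),r[k].std())
X=np.array([np.cos(yaw),np.sin(yaw)]);Y=np.array([-np.sin(yaw),np.cos(yaw)])
print("front edge X coord",(P[k]@X).mean(),"-> axis",(P[k]@X).mean()+.031)
for n,z,y in(("knob",.07,-.018),("gate",.01,.128),("follower_face",.019,.104),("magazine",0,0)):
    for i in(im,im2):
        p=at_z(i,place_of(n,i)[0]["point"],z)[:2];print(n,"axis X",round(p@X,4),"origin Y",round(p@Y-y,4))
# base ends
row=[]
for c0,c1,s in((110,135,1),(325,350,-1)):
    for rr in range(162,200,4):
        seg=g[rr,c0:c1];i=int(np.argmax(s*np.diff(seg)));row.append((rr,c0+i,round(at_z(im,(c0+i+.5,rr),.01)[:2]@Y,4)))
print(row)
```

```text
yaw deg 9.337750012420019 39 39 0.000589773193999027
front edge X coord 0.4469916805398657 -> axis 0.47799168053986574
knob axis X 0.4834 origin Y -0.3657
knob axis X 0.4816 origin Y -0.3639
gate axis X 0.4826 origin Y -0.3636
gate axis X 0.4783 origin Y -0.3627
follower_face axis X 0.4812 origin Y -0.3706
follower_face axis X 0.4806 origin Y -0.3685
magazine axis X 0.4798 origin Y -0.3615
magazine axis X 0.4795 origin Y -0.3649
[(162, 125, np.float64(-0.499)), (166, 121, np.float64(-0.5058)), (170, 121, np.float64(-0.5066)), (174, 122, np.float64(-0.5058)), (178, 122, np.float64(-0.5066)), (182, 119, np.float64(-0.5122)), (186, 119, np.float64(-0.5131)), (190, 119, np.float64(-0.514)), (194, 125, np.float64(-0.5054)), (198, 130, np.float64(-0.4985)), (162, 329, np.float64(-0.23)), (166, 334, np.float64(-0.2229)), (170, 325, np.float64(-0.2347)), (174, 335, np.float64(-0.2208)), (178, 335, np.float64(-0.2204)), (182, 334, np.float64(-0.2214)), (186, 334, np.float64(-0.221)), (190, 333, np.float64(-0.2219)), (194, 333, np.float64(-0.2214)), (198, 333, np.float64(-0.221))]
```

Emit:
apply_moves(deltas=[45, -27, -53, 107, -0.6, 45, -27, -53, 107, -0.6, 45, -27, -53, 107, -0.6, 45, -27, -53, 107, -0.6, 45, -27, -53, 107, -0.6])

```text
clock: 4.33
position: [0.5335, -0.296, 0.1389]
ee_rot: [-0.002, -0.082, 0.997, 0.002]
contact_force: [-0.3, -0.2, -0.1]
width: 0.0451
gripper_force: 0.0
```

```bash
cat >> h.py <<'E'
yaw=np.radians(9.34);X=np.array([np.cos(yaw),np.sin(yaw)]);Y=np.array([-np.sin(yaw),np.cos(yaw)])
OX,OY=.480,-.364
def mag(p): return np.array([p[0]*X[0]+p[1]*X[1]-OX,p[0]*Y[0]+p[1]*Y[1]-OY])*1000
def st():
    s=get_state();T=rot(s["ee_rot"]);a=np.degrees(np.arctan2(T[1,1],T[0,1]))
    print("t",round(s["clock"],2),"mag xy",np.round(mag(s["position"]),1),"z",round(s["position"][2]*1000,1),"tool y rel mag",round(a-90-9.34,2),"Fmag",np.round([s["contact_force"][:2]@X,s["contact_force"][:2]@Y,s["contact_force"][2]],1),"w",round(s["width"]*1000,1),"g",round(s["gripper_force"],1))
E
python3 - <<'E'
from h import *
st();im=img("wrist");save(im,"w1.png")
for n,z in(("knob",.07),("gate",.01),("follower_face",.019),("magazine",0),("mount_a_center",.009),("mount_b_center",.009)):
    for d in place_of(n,im)[:3]: print(n,round(d["score"],2),np.round(d["point"]),mag(at_z(im,d["point"],z)).round(1))
E
```

```text
t 4.33 mag xy [ -1.6 -14.7] z 138.9 tool y rel mag 0.1 Fmag [-0.3 -0.1 -0.1] w 45.1 g 0.0
knob 0.64 [251. 217.] [  1.  -18.2]
gate 0.92 [399. 189.] [ -0.2 126.8]
follower_face 0.56 [379. 195.] [  2.1 100.2]
magazine 0.78 [274. 186.] [-0.1  3. ]
mount_a_center 0.86 [430. 103.] [-86.7 153.3]
mount_a_center 0.73 [375.  80.] [-101.9   91.9]
mount_b_center 0.83 [174.  49.] [-126.3  -84.8]
mount_b_center 0.68 [251.  71.] [-104.2  -18.4]
```

Emit:
apply_moves(deltas=[40, 0, -1, 40, 0, 40, 0, -1, 67, 0, 40, 0, -1, 67, 0, 40, 0, -1, 67, 0])

```text
clock: 5.02
position: [0.534, -0.2967, 0.074]
ee_rot: [-0.001, -0.083, 0.997, 0.001]
contact_force: [-0.9, -0.7, 0.5]
width: 0.04
gripper_force: 0.0
```

```bash
python3 -c "
from h import *
st()"
```

```text
t 5.02 mag xy [ -1.2 -15.4] z 74.0 tool y rel mag 0.16 Fmag [-1.  -0.6  0.5] w 40.0 g 0.0
```

Emit:
apply_moves(deltas=[40, -1, -3, 2, 0, 40, -1, -3, 2, 0, 10, -1, -3, 2, 0, 10, -1, -3, 2, 0, 10, -1, -3, 2, 0, 10, -1, -3, 2, 0, 10, -1, -3, 2, 0, 10, -1, -3, 2, 0], squeeze=30)

```text
clock: 5.68
position: [0.5368, -0.2993, 0.0739]
ee_rot: [0.001, -0.082, 0.997, 0.0]
contact_force: [0.7, 3.9, 5.7]
width: 0.0168
gripper_force: 29.1
```

```bash
python3 -c "
from h import *
st()"
```

```text
t 5.68 mag xy [  1.1 -18.4] z 73.9 tool y rel mag 0.12 Fmag [1.4 3.8 5.7] w 16.8 g 29.1
```

Emit:
apply_moves(deltas=[10, 0, -10, 0, 0, 10, 0, -20, 0, 0, 10, 0, -30, 0, 0, 10, 0, -40, 0, 0, 10, 0, -50, 0, 0, 10, 0, -52, 0, 0, 10, 0, -52, 0, 0, 10, 0, -52, 0, 0])

```text
clock: 6.35
position: [0.545, -0.3496, 0.0739]
ee_rot: [0.001, -0.082, 0.997, 0.002]
contact_force: [-0.3, 5.9, 7.3]
width: 0.0168
gripper_force: 29.5
```

```bash
python3 -c "
from h import *
st()"
```

```text
t 6.35 mag xy [  1.  -69.4] z 73.9 tool y rel mag 0.09 Fmag [0.6 5.9 7.3] w 16.8 g 29.5
```

Emit:
apply_moves(deltas=[10, 2, 0, 0, 0, 10, 4, 0, 0, 0, 10, 6, 0, 0, 0, 10, 7, 0, 0, 0, 10, 7, 0, 0, 0])

```text
clock: 6.77
position: [0.5393, -0.3501, 0.0735]
ee_rot: [0.002, -0.082, 0.997, 0.002]
contact_force: [2.7, 7.1, 2.5]
width: 0.0169
gripper_force: 29.3
```

```bash
python3 -c "
from h import *
st()"
```

```text
t 6.77 mag xy [ -4.7 -69. ] z 73.5 tool y rel mag 0.07 Fmag [3.8 6.5 2.5] w 16.9 g 29.3
```

Emit:
apply_moves(deltas=[10, 1.5, 0, 0, 0, 10, 1.5, -1, 0, 0, 10, 1.5, -2, 0, 0, 10, 1.5, -3, 0, 0, 10, 1.5, -4, 0, 0, 10, 1.5, -4, 0, 0])

```text
clock: 7.27
position: [0.5382, -0.3537, 0.0733]
ee_rot: [0.001, -0.082, 0.997, 0.002]
contact_force: [2.7, 8.2, 3.1]
width: 0.017
gripper_force: 29.5
```

```bash
python3 -c "
from h import *
st()"
```

```text
t 7.27 mag xy [ -6.3 -72.4] z 73.3 tool y rel mag 0.07 Fmag [4.  7.7 3.1] w 17.0 g 29.5
```

Emit:
apply_moves(deltas=[10, 0, -1, 0, 0, 10, 0, -2, 0, 0, 10, 0, -3, 0, 0, 10, 0, -4, 0, 0, 10, 0, -4, 0, 0])

```text
clock: 7.68
position: [0.5388, -0.3575, 0.0733]
ee_rot: [0.001, -0.082, 0.997, 0.003]
contact_force: [2.8, 7.6, 3.6]
width: 0.017
gripper_force: 29.5
```

```bash
python3 -c "
from h import *
st()"
```

```text
t 7.68 mag xy [ -6.3 -76.3] z 73.3 tool y rel mag 0.07 Fmag [4.  7.1 3.6] w 17.0 g 29.5
```

Emit:
apply_moves(deltas=[10, 1, 0, 0, 0, 10, 2, 0, 0, 0, 10, 2, 0, 0, 0, 10, 2, 0, 0, 0])

```text
clock: 8.02
position: [0.5383, -0.3576, 0.0732]
ee_rot: [0.003, -0.082, 0.997, 0.003]
contact_force: [5.3, 8.8, 1.6]
width: 0.0168
gripper_force: 29.4
```

```bash
python3 -c "
from h import *
st()"
```

```text
t 8.02 mag xy [ -6.9 -76.2] z 73.2 tool y rel mag 0.05 Fmag [6.6 7.8 1.6] w 16.8 g 29.4
```

Emit:
apply_moves(deltas=[10, 0, -1, 0, 0, 10, 0, -2, 0, 0, 10, 0, -3, 0, 0, 10, 0, -4, 0, 0])

```text
clock: 8.35
position: [0.5387, -0.3603, 0.0732]
ee_rot: [0.002, -0.082, 0.997, 0.004]
contact_force: [4.8, 11.4, 3.4]
width: 0.0168
gripper_force: 29.6
```

```bash
python3 -c "
from h import *
st()"
```

```text
t 8.35 mag xy [ -6.9 -78.9] z 73.2 tool y rel mag 0.04 Fmag [ 6.6 10.5  3.4] w 16.8 g 29.6
```

Emit:
apply_moves(deltas=[10, 0, -1, 0, 0, 10, 0, -2, 0, 0, 10, 0, -3, 0, 0, 10, 0, -4, 0, 0])

```text
clock: 8.68
position: [0.5393, -0.3641, 0.0732]
ee_rot: [0.002, -0.082, 0.997, 0.004]
contact_force: [4.8, 12.1, 3.4]
width: 0.0166
gripper_force: 29.6
```

```bash
python3 -c "
from h import *
st()"
```

```text
t 8.68 mag xy [ -6.9 -82.8] z 73.2 tool y rel mag 0.04 Fmag [ 6.7 11.1  3.4] w 16.6 g 29.6
```

Emit:
apply_moves(deltas=[10, 0, -1, 0, 0, 10, 0, -2, 0, 0, 10, 0, -3, 0, 0, 10, 0, -4, 0, 0])

```text
clock: 9.02
position: [0.5399, -0.368, 0.0732]
ee_rot: [0.002, -0.082, 0.997, 0.004]
contact_force: [5.6, 11.7, 3.5]
width: 0.017
gripper_force: 29.6
```

```bash
python3 -c "
from h import *
st()"
```

```text
t 9.02 mag xy [ -6.9 -86.7] z 73.2 tool y rel mag 0.04 Fmag [ 7.4 10.6  3.5] w 17.0 g 29.6
```

Emit:
apply_moves(deltas=[10, 0, -1, 0, 0, 10, 0, -2, 0, 0, 10, 0, -3, 0, 0, 10, 0, -3, 0, 0])

```text
clock: 9.35
position: [0.5405, -0.3712, 0.0732]
ee_rot: [0.002, -0.082, 0.997, 0.004]
contact_force: [4.5, 11.1, 3.5]
width: 0.017
gripper_force: 29.6
```

```bash
python3 -c "
from h import *
st()"
```

```text
t 9.35 mag xy [ -6.9 -90. ] z 73.2 tool y rel mag 0.04 Fmag [ 6.2 10.3  3.5] w 17.0 g 29.6
```

Emit:
apply_moves(deltas=[10, 0, -1, 0, 0, 10, 0, -2, 0, 0, 10, 0, -3, 0, 0, 10, 0, -3, 0, 0])

```text
clock: 9.68
position: [0.541, -0.3743, 0.0732]
ee_rot: [0.002, -0.082, 0.997, 0.004]
contact_force: [4.1, 10.1, 3.1]
width: 0.0169
gripper_force: 29.6
```

```bash
python3 -c "
from h import *
st()"
```

```text
t 9.68 mag xy [ -6.9 -93.2] z 73.2 tool y rel mag 0.05 Fmag [5.7 9.4 3.1] w 16.9 g 29.6
```

Emit:
apply_moves(deltas=[10, 0, -1, 0, 0, 10, 0, -2, 0, 0, 10, 0, -3, 0, 0, 10, 0, -3, 0, 0])

```text
clock: 10.02
position: [0.541, -0.3778, 0.0731]
ee_rot: [0.002, -0.082, 0.997, 0.003]
contact_force: [2.4, 9.1, 3.4]
width: 0.0171
gripper_force: 29.5
```

```bash
python3 -c "
from h import *
st()"
```

```text
t 10.02 mag xy [ -7.5 -96.6] z 73.1 tool y rel mag 0.08 Fmag [3.8 8.6 3.4] w 17.1 g 29.5
```

The x reading slipped to -7.5 and Fx dropped, so this is probably the notch. I'll lean a little further to check.

Emit:
apply_moves(deltas=[10, 1, -0.5, 0, 0, 10, 2, -0.5, 0, 0, 10, 3, -0.5, 0, 0, 10, 3, -0.5, 0, 0])

```text
clock: 10.35
position: [0.5374, -0.3791, 0.0725]
ee_rot: [0.001, -0.082, 0.997, 0.003]
contact_force: [3.3, 8.7, -0.2]
width: 0.017
gripper_force: 29.4
```

```bash
python3 -c "
from h import *
st()"
```

```text
t 10.35 mag xy [-11.2 -97.3] z 72.5 tool y rel mag 0.08 Fmag [ 4.7  8.  -0.2] w 17.0 g 29.4
```

Emit:
apply_moves(deltas=[10, 2, 0, 1, 0, 10, 4, 0, 1.6, 0, 10, 6, 0, 2.4, 0, 10, 8.5, 0, 3.5, 0, 10, 11, 0, 4.6, 0, 10, 13, 0, 5.8, 0, 10, 13, 0, 5.8, 0])

```text
clock: 10.93
position: [0.5236, -0.3814, 0.0672]
ee_rot: [0.0, -0.082, 0.997, 0.003]
contact_force: [0.0, 7.3, 3.1]
width: 0.0172
gripper_force: 29.8
```

```bash
python3 -c "
from h import *
st()"
```

```text
t 10.93 mag xy [-25.2 -97.4] z 67.2 tool y rel mag 0.1 Fmag [1.2 7.2 3.1] w 17.2 g 29.8
```

Emit:
apply_moves(deltas=[10, 2, 0, 1.4, 0, 10, 4.5, 0, 2.8, 0, 10, 6.5, 0, 4, 0, 10, 8, 0, 5.3, 0, 10, 9.5, 0, 6.7, 0, 10, 9.5, 0, 6.7, 0, 10, 9.5, 0, 6.7, 0])

```text
clock: 11.52
position: [0.5133, -0.3831, 0.0603]
ee_rot: [-0.001, -0.082, 0.997, 0.003]
contact_force: [-1.1, 7.6, 3.4]
width: 0.0169
gripper_force: 29.1
```

```bash
python3 -c "
from h import *
st()"
```

```text
t 11.52 mag xy [-35.7 -97.4] z 60.3 tool y rel mag 0.12 Fmag [0.1 7.7 3.4] w 16.9 g 29.1
```

Emit:
apply_moves(deltas=[10, 0, 1, 0, 0, 10, 0, 2, 0, 0, 10, 0, 3, 0, 0, 10, 0, 4, 0, 0, 10, 0, 4, 0, 0])

```text
clock: 11.93
position: [0.5136, -0.3828, 0.0605]
ee_rot: [0.0, -0.083, 0.997, -0.0]
contact_force: [-2.0, 1.5, 5.6]
width: 0.0165
gripper_force: 29.4
```

```bash
python3 -c "
from h import *
st()"
```

```text
t 11.93 mag xy [-35.3 -97.1] z 60.5 tool y rel mag 0.15 Fmag [-1.7  1.8  5.6] w 16.5 g 29.4
```

Emit:
apply_moves(deltas=[40, 0, 2, 0, 0, 40, 0, 2, 0, 0, 40, 0, 2, 0, 0, 40, 0, 2, -20, 0, 40, 0, 2, -60, 0, 40, 0, 2, -90, 0, 40, 0, 2, -90, 0, 40, 0, 2, -90, 0])

```text
clock: 12.6
position: [0.5143, -0.3819, 0.1519]
ee_rot: [0.002, -0.083, 0.997, -0.002]
contact_force: [0.2, 0.4, -1.2]
width: 0.0401
gripper_force: 0.0
```

Run:
```python
from h import *
st();im=img("wrist");save(im,"w2.png")
for n,z in(("knob",.057),("gate",.01),("follower_face",.019),("magazine",0),("mount_a_center",.009),("mount_b_center",.009)):
    for d in place_of(n,im)[:3]: print(n,round(d["score"],2),np.round(d["point"]),mag(at_z(im,d["point"],z)).round(1))
```

```text
t 12.6 mag xy [-34.5 -96.3] z 151.9 tool y rel mag 0.14 Fmag [ 0.3  0.3 -1.2] w 40.1 g 0.0
knob 0.97 [256. 212.] [-24.4 -96.6]
gate 0.91 [451. 214.] [  0.6 127.6]
gate 0.34 [254. 210.] [ -6.6 -98.3]
follower_face 0.65 [373. 220.] [ 1.9 21.4]
follower_face 0.63 [349. 214.] [-6.1 -6.1]
magazine 0.64 [348. 212.] [-0.2 -0.2]
mount_a_center 0.72 [438. 120.] [-102.6   89.2]
mount_a_center 0.58 [481. 137.] [-90.6 155. ]
mount_b_center 0.73 [341. 112.] [-102.6  -18.7]
mount_b_center 0.64 [272.  85.] [-125.   -82.5]
mount_b_center 0.16 [348. 212.] [-3.6 -3.3]
```

View pics/w2.png

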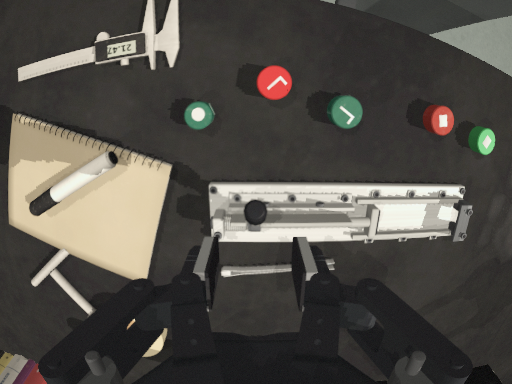

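The handle is over to the -x side at (256,212). The follower is held back, with its face at column ~373. I'll check the handle's turn numerically before moving on.

Run:
```python
from h import *
from scipy.spatial import ConvexHull
im=img("wrist")
g=cv2.cvtColor(im["frame"],cv2.COLOR_RGB2GRAY)
m=(g[195:230,235:280]<60).astype(np.uint8)
n,l,s,c=cv2.connectedComponentsWithStats(m);i=l[17,21];print("blob",s[i]+[235,195,0,0,0],c[i]+[235,195])
def W(p): return np.r_[(p[0]+OX)*X+(p[1]+OY)*Y,p[2]]
for th in(.4,.5,.6,.7,.75):
    ax=np.array([-np.sin(th),0,np.cos(th)]);e=np.array([np.cos(th),0,np.sin(th)]);pts=[]
    for h in(-.011,.011):
        for a in np.linspace(0,6.28,24): pts.append(proj(im,W(np.array([0,-.0965,.022])+ax*(.048+h)+.009*(np.cos(a)*e+np.sin(a)*np.array([0,1,0])))))
    q=np.array(pts);print(th,q.min(0).round(1),np.ptp(q,0).round(1),proj(im,W(np.array([0,-.0965,.022])+ax*.048)))
```

```text
blob [240 204  23  26 449] [251.33853007 216.06013363]
0.4 [240.6 215.5] [24.4 24.4] (np.float64(252.87082127786968), np.float64(227.06062883158478))
0.5 [240.7 207.7] [24.3 25.2] (np.float64(252.87980022592367), np.float64(220.86953888174935))
0.6 [240.7 200.2] [24.2 28.2] (np.float64(252.89138032423685), np.float64(214.74457752181374))
0.7 [240.9 193.1] [24.  30.6] (np.float64(252.90531132371234), np.float64(208.78865072750406))
0.75 [240.9 189.7] [23.9 31.6] (np.float64(252.91306015313202), np.float64(205.90453881396786))
```

```bash
python3 -c "
from h import *
st();print(np.round(get_state()['qpos'],2))"
```

```text
t 13.0 mag xy [-35.7 -94.4] z 148.6 tool y rel mag 0.15 Fmag [0.3 0.4 0.5] w 40.3 g 0.0
[-0.75  0.44  1.51  0.    1.2  -2.48]
```

Emit:
apply_moves(deltas=[50, 67, 185, 15, 90, 50, 67, 185, 15, 90, 50, 67, 185, 15, 90, 50, 67, 185, 15, 90, 50, 67, 185, 15, 90, 50, 67, 185, 15, 90, 50, 67, 185, 15, 90, 50, 67, 185, 15, 90, 50, 67, 185, 15, 90, 50, 67, 185, 15, 90, 50, 67, 185, 15, 90, 50, 67, 185, 15, 90])

```text
clock: 14.0
position: [0.4165, -0.209, 0.1346]
ee_rot: [-0.0, 0.621, 0.784, 0.0]
contact_force: [0.6, 0.2, -1.2]
width: 0.0499
gripper_force: 0.0
```

Run:
```python
from h import *
st();im=img("wrist");im=img("wrist");st()
for n,z in(("gate",.01),("follower_face",.019),("magazine",0),("mount_a_center",.009),("mount_b_center",.009)):
    for d in place_of(n,im)[:3]: print(n,round(d["score"],2),np.round(d["point"]),mag(at_z(im,d["point"],z)).round(1))
```

```text
t 14.0 mag xy [-102.9   90.2] z 134.6 tool y rel mag -86.14 Fmag [ 0.7  0.1 -1.2] w 49.9 g 0.0
t 14.1 mag xy [-103.    90.1] z 134.6 tool y rel mag -85.78 Fmag [ 0.1 -0.7 -0.2] w 49.7 g 0.0
gate 0.79 [376. 154.] [  3.8 129. ]
follower_face 0.96 [352. 259.] [-3.6 25.5]
magazine 0.96 [347. 269.] [1.8 1.4]
mount_a_center 0.94 [279. 112.] [-87.4 157.7]
mount_a_center 0.72 [255. 191.] [-103.2   86.7]
mount_b_center 0.71 [246. 285.] [-106.1  -16.2]
mount_b_center 0.62 [224. 328.] [-127.4  -82. ]
```

Emit:
apply_moves(deltas=[50, -1.4, 0, 40, 4.2, 50, -1.4, 0, 75, 4.2, 50, -1.4, 0, 100, 4.2, 50, -1.4, 0, 107, 4.2, 50, -1.4, 0, 107, 4.2])

```text
clock: 14.77
position: [0.4157, -0.2096, 0.0262]
ee_rot: [-0.002, 0.647, 0.763, -0.0]
contact_force: [0.5, -0.2, 1.2]
width: 0.0501
gripper_force: 0.0
```

```bash
python3 -c "
from h import *
st()"
```

```text
t 14.77 mag xy [-103.8   89.7] z 26.2 tool y rel mag -89.96 Fmag [ 0.4 -0.3  1.2] w 50.1 g 0.0
```

Emit:
apply_moves(deltas=[50, -1, 0, 0, 0, 22, -1, 0, 0, 0, 22, -1, 0, 0, 0, 22, -1, 0, 0, 0, 22, -1, 0, 0, 0, 22, -1, 0, 0, 0], squeeze=25)

```text
clock: 15.27
position: [0.4184, -0.2125, 0.0295]
ee_rot: [0.002, 0.647, 0.762, 0.0]
contact_force: [-0.5, 0.2, 7.2]
width: 0.0281
gripper_force: 24.5
```

Emit:
apply_moves(deltas=[22, 0, 0, -20, 0, 22, 0, 0, -50, 0, 22, 0, 0, -50, 0, 22, 0, 0, -50, 0])

```text
clock: 15.6
position: [0.4184, -0.2123, 0.0798]
ee_rot: [0.003, 0.647, 0.762, 0.0]
contact_force: [-0.0, -0.9, -1.0]
width: 0.028
gripper_force: 24.7
```

Run:
```python
from h import *
st();im=img("wrist");save(im,"w3.png")
print([ (round(d["score"],2),d["point"],mag(at_z(im,d["point"],.067)).round(1)) for d in place_of("mount_a_center",im)[:3]])
```

```text
t 15.6 mag xy [-101.6   86.6] z 79.8 tool y rel mag -89.99 Fmag [-0.2 -0.9 -1. ] w 28.0 g 24.7
[(0.96, [256.0, 241.5], array([-101.1,   93.1])), (0.64, [278.1, 113.3], array([-91. , 159.1]))]
```

View pics/w3.png

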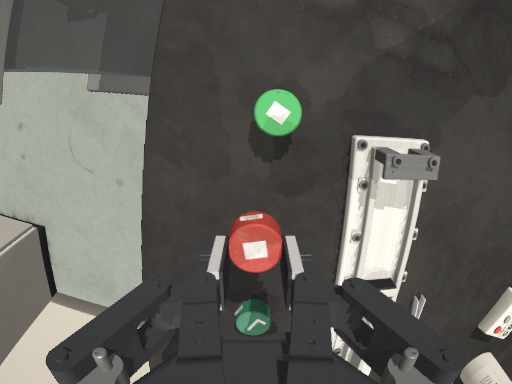

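The red mount is held upright between the pads at (255,242). The green look-alike is untouched at (278,113). I'll move it over the track now.

Emit:
apply_moves(deltas=[22, 0, 40, 0, 0, 22, 4, 75, 0, 0, 22, 12, 102, 0, 0, 22, 12, 102, 0, 0, 22, 12, 102, 0, 0, 22, 12, 102, 0, 0])

```text
clock: 16.2
position: [0.5142, -0.1824, 0.0765]
ee_rot: [-0.002, 0.647, 0.763, -0.001]
contact_force: [-1.7, 0.5, 0.3]
width: 0.0282
gripper_force: 24.8
```

Run:
```python
from h import *
st();im=img("wrist");save(im,"w4.png")
for n,z in(("gate",.01),("follower_face",.019),("magazine",0),("mount_a_center",.059)):
    for d in place_of(n,im)[:2]: print(n,round(d["score"],2),np.round(d["point"]),mag(at_z(im,d["point"],z)).round(1))
# rails: project candidate lines
def W(p): return np.r_[(p[0]+OX)*X+(p[1]+OY)*Y,p[2]]
for x,z in((-.022,.018),(-.017,.018),(.017,.018),(.022,.018),(-.031,.01),(.031,.01)): print(x,[np.round(proj(im,W(np.array([x,y,z]))),1).tolist() for y in(.10,.12)])
c=im["frame"][100:260,160:360];cv2.imwrite("pics/w4c.png",cv2.resize(c[:,:,::-1],(750,600),interpolation=cv2.INTER_CUBIC))
```

```text
t 16.2 mag xy [ -2.3 100.5] z 76.5 tool y rel mag -89.96 Fmag [-1.6  0.7  0.3] w 28.2 g 24.8
gate 0.72 [260. 176.] [  1.2 128.2]
follower_face 0.62 [259. 308.] [ 0.9 22.4]
magazine 0.94 [260. 312.] [1.7 0.1]
mount_a_center 0.92 [256. 240.] [ -1.9 105.9]
-0.022 [[226.3, 218.8], [225.3, 190.9]]
-0.017 [[233.6, 218.9], [232.8, 190.9]]
0.017 [[283.7, 218.9], [284.7, 191.0]]
0.022 [[291.0, 218.9], [292.3, 191.0]]
-0.031 [[214.7, 214.1], [213.3, 187.1]]
0.031 [[302.4, 214.2], [303.9, 187.3]]
```

View pics/w4c.png

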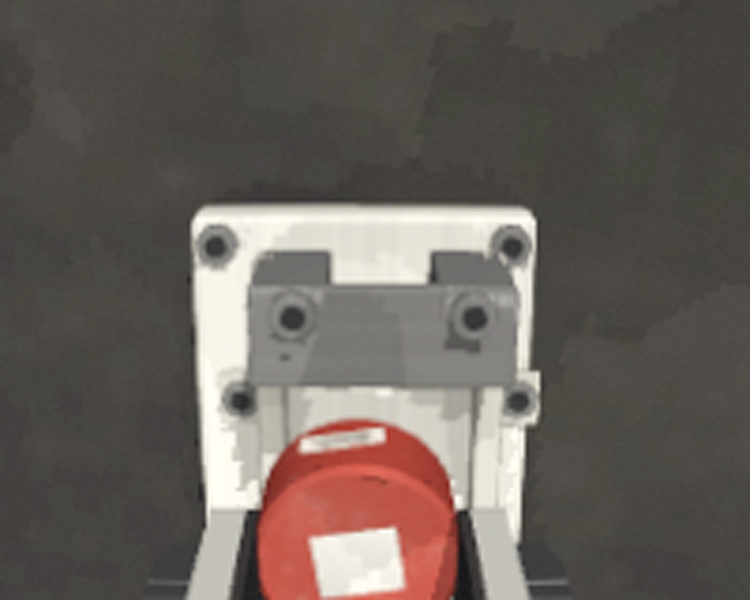

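Run:
```python
from h import *
st();im=img("wrist");print(np.round(im["position"],4),mag(im["position"]).round(1))
g=cv2.cvtColor(im["frame"],cv2.COLOR_RGB2GRAY)
for r in(203,205,207,209): print(r,g[r,208:244].tolist(),g[r,274:306].tolist())
c=im["frame"][170:230,205:310];cv2.imwrite("pics/w5c.png",cv2.resize(c[:,:,::-1],(788,450),interpolation=cv2.INTER_CUBIC))
```

```text
t 16.45 mag xy [-1.8 99.5] z 77.7 tool y rel mag -90.06 Fmag [-0.2 -0.2 -1. ] w 27.8 g 24.8
[ 0.5017 -0.1033  0.2034] [ -1.7 180.7]
203 [67, 67, 68, 78, 160, 237, 251, 253, 251, 232, 167, 144, 131, 82, 60, 55, 48, 67, 88, 121, 159, 173, 171, 170, 169, 166, 140, 141, 172, 179, 179, 189, 203, 209, 210, 209] [183, 184, 183, 172, 164, 164, 165, 166, 163, 166, 146, 114, 134, 153, 199, 212, 213, 215, 194, 147, 111, 83, 60, 57, 55, 80, 129, 135, 124, 70, 78, 74]
205 [66, 66, 65, 73, 153, 234, 249, 253, 252, 231, 160, 141, 119, 62, 59, 46, 46, 56, 83, 121, 163, 181, 176, 170, 170, 165, 142, 143, 171, 178, 179, 178, 179, 180, 199, 210] [183, 184, 182, 172, 163, 163, 166, 165, 164, 165, 141, 111, 137, 184, 207, 212, 214, 215, 190, 143, 99, 66, 58, 56, 62, 78, 137, 143, 149, 77, 76, 74]
207 [64, 65, 68, 68, 150, 237, 249, 253, 253, 246, 212, 180, 139, 127, 100, 72, 80, 97, 102, 118, 157, 184, 186, 185, 184, 180, 159, 136, 164, 179, 178, 179, 179, 198, 210, 209] [211, 211, 195, 172, 164, 164, 165, 165, 164, 166, 137, 114, 139, 198, 211, 212, 213, 213, 190, 140, 132, 130, 118, 100, 128, 139, 159, 213, 142, 75, 77, 75]
209 [64, 65, 65, 67, 141, 233, 248, 254, 253, 248, 229, 228, 221, 214, 198, 153, 157, 162, 162, 165, 170, 185, 186, 185, 183, 182, 162, 139, 164, 179, 179, 180, 190, 205, 210, 209] [211, 206, 200, 190, 173, 164, 165, 165, 164, 166, 141, 116, 175, 206, 212, 213, 214, 213, 198, 202, 201, 196, 182, 213, 216, 220, 225, 228, 126, 69, 75, 73]
```

View pics/w5c.png

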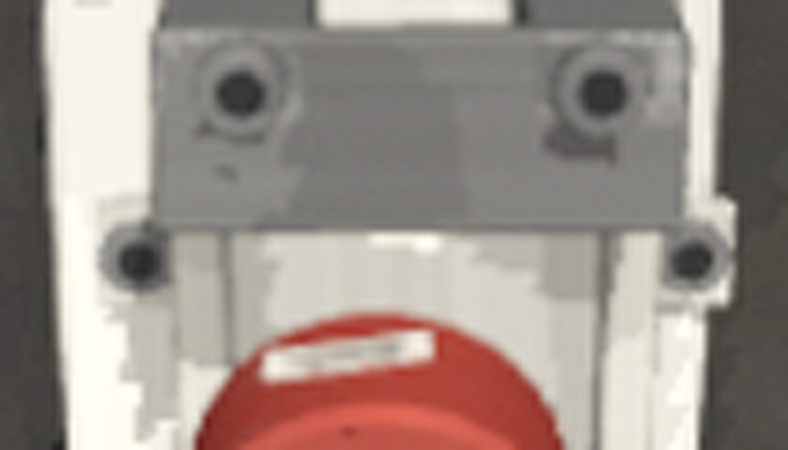

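Rail outer edges are at columns 227.6 and 292.5, so the track axis is at 259.9. The mount is at 255.3, which means I need about 3.2 mm more in +x, putting the true axis at x ≈ +1.4 mm in my frame.

Emit:
apply_moves(deltas=[22, 0, 3.3, 8, 0, 22, 0, 3.3, 18, 0, 22, 0, 3.3, 26, 0, 22, 0, 3.3, 26, 0, 22, 0, 3.3, 26, 0, 22, 0, 3.3, 26, 0])

```text
clock: 17.0
position: [0.519, -0.1825, 0.0515]
ee_rot: [-0.0, 0.647, 0.762, -0.0]
contact_force: [0.2, 0.2, -0.4]
width: 0.028
gripper_force: 24.8
```

```bash
sed -i 's/OX,OY=.480/OX,OY=.4814/' h.py; python3 -c "
from h import *
st()"
```

```text
t 17.0 mag xy [ 1.1 99.7] z 51.5 tool y rel mag -89.99 Fmag [ 0.3  0.2 -0.4] w 28.0 g 24.8
```

Emit:
apply_moves(deltas=[22, 0, -1.1, 2, 0, 22, 0, -1.1, 5, 0, 22, 0, -1.1, 8, 0, 22, 0, -1.1, 10, 0, 22, 0, -1.1, 10.5, 0, 22, 0, -1.1, 10.5, 0])

```text
clock: 17.5
position: [0.5178, -0.1826, 0.0411]
ee_rot: [-0.0, 0.647, 0.762, -0.0]
contact_force: [-0.5, 0.5, 0.8]
width: 0.0281
gripper_force: 24.8
```

```bash
python3 -c "
from h import *
st()"
```

```text
t 17.5 mag xy [-0.1 99.8] z 41.1 tool y rel mag -90.0 Fmag [-0.4  0.5  0.8] w 28.1 g 24.8
```

Emit:
apply_moves(deltas=[22, 0, 0, 1.2, 0, 22, 0, 0, 1.2, 0, 44, 0, 0, 1.2, 0, 44, 0, 0, 1.2, 0, 44, 0, 0, 1.2, 0, 44, 0, 0, -30, 0, 44, 0, 0, -60, 0, 44, 0, 0, -60, 0])

```text
clock: 18.17
position: [0.5215, -0.1844, 0.1065]
ee_rot: [0.005, 0.647, 0.762, 0.001]
contact_force: [1.2, 0.6, -0.5]
width: 0.0442
gripper_force: 0.0
```

Run:
```python
from h import *
st();im=img("wrist")
for n,z in(("gate",.01),("follower_face",.019),("magazine",0),("mount_a_center",.019),("mount_b_center",.009)):
    for d in place_of(n,im)[:3]: print(n,round(d["score"],2),np.round(d["point"]),mag(at_z(im,d["point"],z)).round(1))
save(im,"w6.png")
```

```text
t 18.17 mag xy [ 3.2 97.4] z 106.5 tool y rel mag -89.99 Fmag [ 1.3  0.4 -0.5] w 44.2 g 0.0
gate 0.8 [252. 162.] [  1.8 126.6]
follower_face 0.69 [250. 280.] [-0.2 24.6]
follower_face 0.55 [250. 197.] [ -0.2 101.9]
mount_a_center 0.69 [136. 126.] [-85.6 158.2]
mount_a_center 0.57 [252. 195.] [  1.8 103. ]
mount_b_center 0.66 [135. 341.] [-134.1  -79.5]
```

Emit:
apply_moves(deltas=[50, -40, -30, -15, 0, 50, -117, -106, -15, 0, 50, -117, -106, -15, 0, 50, -117, -106, -15, 0, 50, -117, -106, -15, 0, 50, -117, -106, -15, 0, 50, -117, -106, -15, 0, 50, -117, -106, -15, 0])

```text
clock: 19.13
position: [0.4325, -0.3142, 0.1156]
ee_rot: [-0.001, 0.647, 0.763, 0.0]
contact_force: [0.3, -0.9, -0.6]
width: 0.0498
gripper_force: 0.0
```

Run:
```python
from h import *
im=img("wrist");im=img("wrist");st()
for n,z in(("gate",.01),("knob",.06),("mount_a_center",.019),("mount_b_center",.009)):
    for d in place_of(n,im)[:3]: print(n,round(d["score"],2),np.round(d["point"]),mag(at_z(im,d["point"],z)).round(1))
```

```text
t 19.23 mag xy [-105.3  -16.2] z 115.9 tool y rel mag -89.89 Fmag [0.2 0.4 0.4] w 50.2 g 0.0
gate 0.87 [387.  25.] [  1.5 129.5]
gate 0.42 [254. 195.] [-105.8  -16.5]
mount_a_center 0.79 [393.  54.] [  2.6 103.9]
mount_a_center 0.26 [418. 243.] [ 49.4 -61.9]
mount_b_center 0.67 [255. 195.] [-105.1  -16.4]
mount_b_center 0.67 [228. 265.] [-130.5  -85.5]
```

Emit:
apply_moves(deltas=[50, 0, 0, 35, 0, 50, 0, 0, 65, 0, 50, 0, 0, 85, 0, 50, 0, 0, 89.5, 0, 50, 0, 0, 89.5, 0, 50, 0, 0, 89.5, 0])

```text
clock: 19.93
position: [0.433, -0.3157, 0.0274]
ee_rot: [0.001, 0.647, 0.762, 0.0]
contact_force: [-1.2, -0.2, -0.2]
width: 0.0501
gripper_force: 0.0
```

Emit:
apply_moves(deltas=[22, 0, 0, 0, 0, 22, 0, 0, 0, 0, 22, 0, 0, 0, 0, 22, 0, 0, 0, 0, 22, 0, 0, 0, 0])

```text
clock: 20.35
position: [0.4333, -0.3162, 0.0284]
ee_rot: [0.002, 0.647, 0.762, 0.0]
contact_force: [-0.1, 0.7, 7.2]
width: 0.0284
gripper_force: 24.6
```

Emit:
apply_moves(deltas=[22, 0, 0, -20, 0, 22, 0, 0, -52, 0, 22, 0, 0, -52, 0, 22, 0, 0, -52, 0])

```text
clock: 20.68
position: [0.4335, -0.3165, 0.0808]
ee_rot: [0.003, 0.647, 0.762, -0.0]
contact_force: [-1.0, 0.5, -0.7]
width: 0.0281
gripper_force: 24.7
```

Run:
```python
from h import *
st();im=img("wrist")
print([ (round(d["score"],2),d["point"],mag(at_z(im,d["point"],.062)).round(1)) for d in place_of("mount_b_center",im)[:3]])
```

```text
t 20.68 mag xy [-105.   -18.6] z 80.8 tool y rel mag -90.0 Fmag [-0.9  0.6 -0.7] w 28.1 g 24.7
[(0.93, [255.8, 244.5], array([-104.5,  -17.3])), (0.83, [223.6, 280.8], array([-123.6,  -42.4]))]
```

Emit:
apply_moves(deltas=[22, 20, 30, 0, 0, 22, 50, 65, 0, 0, 22, 78, 104, 0, 0, 22, 78, 104, 0, 0, 22, 78, 104, 0, 0, 22, 78, 104, 0, 0, 22, 78, 104, 0, 0])

```text
clock: 21.37
position: [0.521, -0.2218, 0.0779]
ee_rot: [-0.001, 0.647, 0.762, -0.001]
contact_force: [-0.4, -0.2, -0.1]
width: 0.0284
gripper_force: 24.8
```

```bash
python3 -c "
from h import *
st()"
```

```text
t 21.37 mag xy [-3.3 60.6] z 77.9 tool y rel mag -90.0 Fmag [-0.4 -0.1 -0.1] w 28.4 g 24.8
```

Emit:
apply_moves(deltas=[22, 0, 2, 8, 0, 22, 0, 2, 18, 0, 22, 0, 2, 25, 0, 22, 0, 2, 25, 0, 22, 0, 2, 25, 0, 22, 0, 2, 25, 0])

```text
clock: 21.87
position: [0.5241, -0.2215, 0.0536]
ee_rot: [-0.0, 0.647, 0.762, -0.0]
contact_force: [-0.0, 0.2, 0.0]
width: 0.0281
gripper_force: 24.8
```

```bash
python3 -c "
from h import *
st()"
```

```text
t 21.87 mag xy [-0.2 60.4] z 53.6 tool y rel mag -90.03 Fmag [-0.   0.2  0. ] w 28.1 g 24.8
```

Emit:
apply_moves(deltas=[22, 0, 0, 3, 0, 22, 0, 0, 6, 0, 22, 0, 0, 9, 0, 22, 0, 0, 12, 0, 22, 0, 0, 13.5, 0, 22, 0, 0, 13.5, 0, 22, 0, 0, 13.5, 0])

```text
clock: 22.45
position: [0.5242, -0.2211, 0.0402]
ee_rot: [-0.0, 0.647, 0.762, 0.0]
contact_force: [0.4, -0.2, -0.2]
width: 0.0276
gripper_force: 24.8
```

```bash
python3 -c "
from h import *
st()"
```

```text
t 22.45 mag xy [ 0.  60.7] z 40.2 tool y rel mag -90.0 Fmag [ 0.3 -0.3 -0.2] w 27.6 g 24.8
```

Emit:
apply_moves(deltas=[22, 0, 0, 1, 0, 44, 0, 0, 1, 0, 44, 0, 0, 1, 0, 44, 0, 0, 1, 0, 44, 0, 0, -30, 0, 44, 0, 0, -60, 0, 44, 0, 0, -80, 0, 44, 0, 0, -80, 0])

```text
clock: 23.12
position: [0.5271, -0.2228, 0.125]
ee_rot: [0.005, 0.647, 0.762, 0.001]
contact_force: [-0.3, -0.6, -0.2]
width: 0.044
gripper_force: 0.0
```

Run:
```python
from h import *
im=img("wrist");im=img("wrist");st();print(np.round(get_state()['qpos'],2))
for n,z in(("gate",.01),("follower_face",.019),("mount_a_center",.019),("mount_b_center",.019),("knob",.06)):
    for d in place_of(n,im)[:3]: print(n,round(d["score"],2),np.round(d["point"]),mag(at_z(im,d["point"],z)).round(1))
save(im,"w7.png")
```

```text
t 23.22 mag xy [ 0.3 60.4] z 121.1 tool y rel mag -90.0 Fmag [ 1.   0.6 -0.5] w 44.0 g 0.0
[-0.52  0.37  1.71  0.    1.06 -0.68]
gate 0.55 [255. 110.] [  2.1 128.1]
follower_face 0.68 [252. 192.] [-0.1 61.9]
follower_face 0.67 [251. 232.] [-1.2 25.5]
mount_a_center 0.62 [144.  79.] [-85.8 156.4]
mount_a_center 0.6 [252. 144.] [-1.000e-01  1.017e+02]
mount_b_center 0.85 [253. 194.] [ 0.1 60.8]
```

View pics/w7.png

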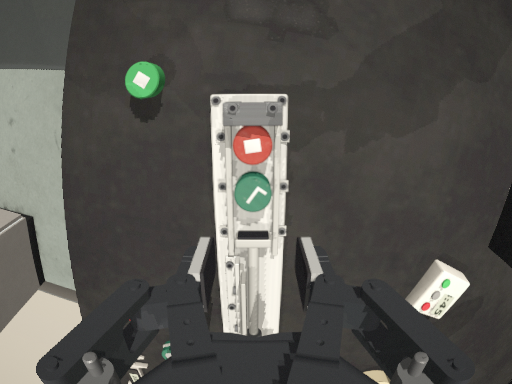

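Both mounts stand in the track: red at (252,145) and teal at (253,192). The follower face is at row ~232, so the catch still holds. Now back to the handle.

Emit:
apply_moves(deltas=[45, -157, -28, -8, -90, 45, -157, -28, -8, -90, 45, -157, -28, -8, -90, 45, -157, -28, -8, -90, 45, -157, -28, -8, -90, 45, -157, -28, -8, -90, 45, -157, -28, -8, -90, 45, -157, -28, -8, -90, 45, -157, -28, -8, -90, 45, -157, -28, -8, -90, 45, -157, -28, -8, -90, 45, -157, -28, -8, -90])

```text
clock: 24.47
position: [0.5217, -0.3803, 0.127]
ee_rot: [-0.001, -0.048, 0.999, 0.001]
contact_force: [0.5, 0.2, -0.0]
width: 0.0449
gripper_force: 0.0
```

Emit:
apply_moves(deltas=[45, 0, 0, 0, -4, 45, 0, 0, 0, -4, 45, 0, 0, 0, -4, 45, 0, 0, 0, -4])

```text
clock: 24.8
position: [0.5219, -0.3805, 0.1276]
ee_rot: [-0.0, -0.079, 0.997, 0.0]
contact_force: [0.7, 0.0, -1.0]
width: 0.045
gripper_force: 0.0
```

Run:
```python
from h import *
im=img("wrist");st();print(np.round(get_state()['qpos'],2))
for n,z in(("gate",.01),("follower_face",.019),("mount_a_center",.019),("mount_b_center",.019),("knob",.06),("magazine",0)):
    for d in place_of(n,im)[:2]: print(n,round(d["score"],2),np.round(d["point"]),mag(at_z(im,d["point"],z)).round(1))
def W(p): return np.r_[(p[0]+OX)*X+(p[1]+OY)*Y,p[2]]
g=cv2.cvtColor(im["frame"],cv2.COLOR_RGB2GRAY)
k=place_of("knob",im)[0]["point"];k=np.round(k).astype(int)
m=(g[k[1]-25:k[1]+25,k[0]-25:k[0]+25]<60).astype(np.uint8)
n,l,s,c=cv2.connectedComponentsWithStats(m);i=l[25,25];print("blob",s[i]+[k[0]-25,k[1]-25,0,0,0])
for th in(.5,.6,.7,.75):
    ax=np.array([-np.sin(th),0,np.cos(th)]);e=np.array([np.cos(th),0,np.sin(th)])
    q=np.array([proj(im,W(np.array([0,-.0965,.022])+ax*(.048+h)+.009*(np.cos(a)*e+np.sin(a)*np.array([0,1,0])))) for h in(-.011,.011) for a in np.linspace(0,6.28,24)]);print(th,q.min(0).round(1),np.ptp(q,0).round(1))
save(im,"w8.png")
```

```text
t 24.85 mag xy [-28.1 -96.2] z 127.8 tool y rel mag -0.28 Fmag [ 0.1 -0.1  0.1] w 45.2 g 0.0
[-0.74  0.46  1.52  0.    1.16 -2.47]
gate 0.85 [464. 214.] [ -1.1 128.4]
follower_face 0.71 [385. 223.] [ 0.4 24.1]
mount_a_center 0.78 [449. 218.] [ -1.4 100.4]
mount_a_center 0.61 [496. 133.] [-91.6 146.9]
mount_b_center 0.74 [271.  73.] [-127.2  -83.7]
mount_b_center 0.61 [417. 217.] [-3.7 58.9]
knob 0.67 [254. 216.] [-26.3 -98. ]
magazine 0.62 [357. 214.] [-0.5  1.4]
blob [242 202  25  29 545]
0.5 [242.1 208.4] [27.1 27.7]
0.6 [242.1 200. ] [26.9 31. ]
0.7 [242.2 192.1] [26.7 33.7]
0.75 [242.2 188.4] [26.5 34.8]
```

Emit:
apply_moves(deltas=[45, -0.5, -1, 25, -0.4, 45, -0.5, -1, 50, -0.4, 45, -0.5, -1, 65, -0.4, 45, -0.5, -1, 65, -0.4, 45, -0.5, -1, 65, -0.4])

```text
clock: 25.62
position: [0.5224, -0.3812, 0.0626]
ee_rot: [-0.001, -0.083, 0.997, 0.001]
contact_force: [-0.5, 0.0, 0.6]
width: 0.0448
gripper_force: 0.0
```

```bash
python3 -c "
from h import *
st()"
```

```text
t 25.62 mag xy [-27.8 -97. ] z 62.6 tool y rel mag 0.19 Fmag [-0.5  0.1  0.6] w 44.8 g 0.0
```

Emit:
apply_moves(deltas=[10, 0, 0, 0, 0, 10, 0, 0, 0, 0, 10, 0, 0, 0, 0, 10, 0, 0, 0, 0, 10, 0, 0, 0, 0, 10, 0, 0, 0, 0], squeeze=30)

```text
clock: 26.12
position: [0.523, -0.3813, 0.0647]
ee_rot: [0.0, -0.083, 0.997, -0.0]
contact_force: [-1.2, 3.1, 6.8]
width: 0.0171
gripper_force: 29.5
```

```bash
python3 -c "
from h import *
st()"
```

```text
t 26.12 mag xy [-27.2 -97.1] z 64.7 tool y rel mag 0.19 Fmag [-0.7  3.2  6.8] w 17.1 g 29.5
```

Emit:
apply_moves(deltas=[10, 0, -1, 0, 0, 10, 0, -2, 0, 0, 10, 0, -2.5, 0, 0, 10, 0, -2.5, 0, 0])

```text
clock: 26.45
position: [0.5226, -0.3816, 0.0643]
ee_rot: [-0.0, -0.083, 0.997, 0.002]
contact_force: [-2.0, 7.0, 7.9]
width: 0.0169
gripper_force: 29.8
```

```bash
python3 -c "
from h import *
st()"
```

```text
t 26.45 mag xy [-27.6 -97.4] z 64.3 tool y rel mag 0.16 Fmag [-0.8  7.3  7.9] w 16.9 g 29.8
```

Emit:
apply_moves(deltas=[10, 0, -1.2, 0, 0, 10, 0, -1.2, 0, 0, 10, 0, -1.2, 0, 0])

```text
clock: 26.7
position: [0.5228, -0.3826, 0.0643]
ee_rot: [-0.0, -0.083, 0.997, 0.002]
contact_force: [-2.4, 7.5, 8.0]
width: 0.0168
gripper_force: 29.8
```

```bash
python3 -c "
from h import *
st()"
```

```text
t 26.7 mag xy [-27.7 -98.4] z 64.3 tool y rel mag 0.16 Fmag [-1.2  7.8  8. ] w 16.8 g 29.8
```

Emit:
apply_moves(deltas=[10, -2, 0, -1.1, 0, 10, -4.5, 0, -2.4, 0, 10, -6.8, 0, -3.5, 0, 10, -9.5, 0, -4.5, 0, 10, -12, 0, -5.3, 0, 10, -14.3, 0, -6, 0, 10, -14.3, 0, -6, 0])

```text
clock: 27.28
position: [0.5336, -0.3797, 0.0685]
ee_rot: [-0.004, -0.083, 0.996, 0.004]
contact_force: [-7.5, 6.0, 4.1]
width: 0.0164
gripper_force: 29.7
```

```bash
python3 -c "
from h import *
st()"
```

```text
t 27.28 mag xy [-16.5 -97.3] z 68.5 tool y rel mag 0.23 Fmag [-6.4  7.1  4.1] w 16.4 g 29.7
```

Emit:
apply_moves(deltas=[10, 0, -1.5, 0, 0, 10, 0, -1.5, 0, 0, 10, -2.5, -1.5, -0.8, 0, 10, -5, -1.5, -1.2, 0, 10, -5, -1.5, -1.2, 0])

```text
clock: 27.7
position: [0.5385, -0.3797, 0.0695]
ee_rot: [-0.005, -0.083, 0.997, 0.004]
contact_force: [-7.0, 7.1, 3.6]
width: 0.0167
gripper_force: 30.0
```

```bash
python3 -c "
from h import *
st()"
```

```text
t 27.7 mag xy [-11.7 -98.1] z 69.5 tool y rel mag 0.22 Fmag [-5.7  8.1  3.6] w 16.7 g 30.0
```

Emit:
apply_moves(deltas=[10, -2.5, 0, -0.5, 0, 10, -5, 0, -0.9, 0, 10, -7, 0, -1, 0, 10, -9.5, 0, -1, 0, 10, -9.5, 0, -1, 0])

```text
clock: 28.12
position: [0.5485, -0.3781, 0.0705]
ee_rot: [-0.004, -0.083, 0.997, 0.004]
contact_force: [-6.4, 7.0, 3.1]
width: 0.0164
gripper_force: 29.6
```

```bash
python3 -c "
from h import *
st()"
```

```text
t 28.12 mag xy [ -1.5 -98.1] z 70.5 tool y rel mag 0.2 Fmag [-5.2  7.9  3.1] w 16.4 g 29.6
```

Emit:
apply_moves(deltas=[10, -1.5, 2, 0, 0, 10, -1.5, 5, 0, 0, 10, -1.5, 8, 0, 0, 10, -1.5, 11, 0, 0, 10, -1.5, 14, 0, 0, 10, -1.5, 17, 0, 0, 10, -1.5, 20, 0, 0])

```text
clock: 28.7
position: [0.5502, -0.3615, 0.0711]
ee_rot: [0.0, -0.083, 0.997, 0.0]
contact_force: [-0.5, 1.3, -2.5]
width: 0.0169
gripper_force: 29.6
```

Run:
```python
from h import *
st();im=img("wrist")
for n,z in(("gate",.01),("follower_face",.019),("mount_a_center",.019),("mount_b_center",.019),("knob",.07)):
    for d in place_of(n,im)[:3]: print(n,round(d["score"],2),np.round(d["point"]),mag(at_z(im,d["point"],z)).round(1))
save(im,"w9.png")
```

```text
t 28.7 mag xy [  2.8 -82. ] z 71.1 tool y rel mag 0.15 Fmag [-0.2  1.4 -2.5] w 16.9 g 29.6
gate 0.59 [492. 212.] [  2.9 126.9]
follower_face 0.78 [420. 217.] [ 0.2 38. ]
mount_a_center 0.87 [481. 213.] [ -0.7 102. ]
mount_a_center 0.31 [366. 209.] [-6.8 -7.8]
mount_b_center 0.62 [445. 218.] [ 2.3 62.1]
mount_b_center 0.59 [254.  17.] [-126.4  -83.6]
knob 0.83 [255. 249.] [ -6.9 -83.1]
```

Emit:
apply_moves(deltas=[10, 0.5, 3, 0, 0, 10, 1, 6, 0, 0, 10, 1, 9, 0, 0, 10, 1, 12, 0, 0, 10, 1, 15, 0, 0, 10, 1, 18, 0, 0, 10, 1, 21, 0, 0, 10, 1, 23, 0, 0, 10, 1, 24, 0, 0, 10, 1, 24, 0, 0])

```text
clock: 29.83
position: [0.5463, -0.3389, 0.0712]
ee_rot: [0.001, -0.083, 0.997, -0.001]
contact_force: [5.4, -0.7, -9.8]
width: 0.0166
gripper_force: 29.5
```

Run:
```python
from h import *
st();im=img("wrist")
for n,z in(("gate",.01),("follower_face",.019),("mount_a_center",.019),("mount_b_center",.019)):
    for d in place_of(n,im)[:3]: print(n,round(d["score"],2),np.round(d["point"]),mag(at_z(im,d["point"],z)).round(1))
save(im,"w10.png")
```

```text
t 29.83 mag xy [  2.7 -59.1] z 71.2 tool y rel mag 0.2 Fmag [ 5.2 -1.6 -9.8] w 16.6 g 29.5
gate 0.7 [479. 210.] [ -0.4 130.1]
follower_face 0.73 [422. 215.] [-1.6 62. ]
mount_a_center 0.64 [466. 218.] [  2.4 107.9]
mount_b_center 0.83 [217.  18.] [-126.9  -83. ]
mount_b_center 0.56 [437. 215.] [-1.2 76.5]
```

Emit:
apply_moves(deltas=[10, 1, 0, 0.8, 0, 10, 2.5, 0, 1.5, 0, 10, 2.5, 1, 1.5, 0, 10, 2.5, 2, 1.5, 0, 10, 2.5, 2, 1.5, 0])

```text
clock: 30.5
position: [0.5458, -0.3389, 0.0712]
ee_rot: [0.004, -0.083, 0.997, -0.003]
contact_force: [8.0, -2.1, -7.1]
width: 0.0165
gripper_force: 29.7
```

```bash
python3 -c "
from h import *
st()"
```

```text
t 30.5 mag xy [  2.2 -59. ] z 71.2 tool y rel mag 0.19 Fmag [ 7.5 -3.3 -7.1] w 16.5 g 29.7
```

Run:
```python
from h import *
im=img("wrist");c=im["frame"][150:290,220:500];cv2.imwrite("pics/w11.png",cv2.resize(c[:,:,::-1],(800,400),interpolation=cv2.INTER_CUBIC))
```

```text
(no output)
```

View pics/w11.png

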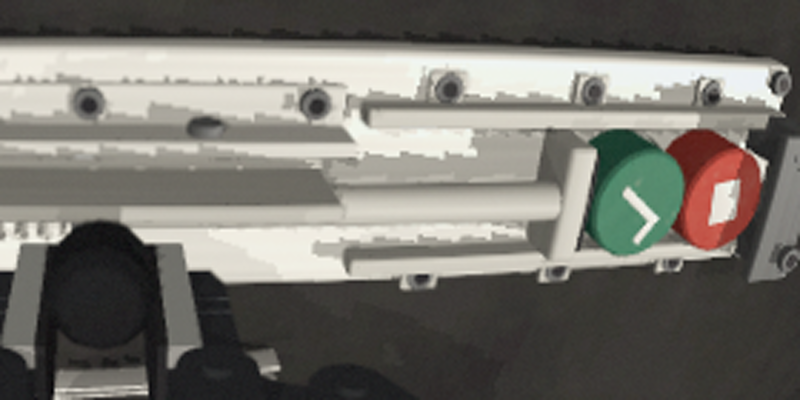

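Both mounts sit in a tight row on the follower, a few mm short of the gate. The Fx and Fz loads suggest I'm leaning the stem on the plate, so I'll relieve those before going further.

Emit:
apply_moves(deltas=[10, -1.5, 0, 1, 0, 10, -3, 0, 2.5, 0, 10, -3, 0, 2.5, 0, 10, -3, 0, 2.5, 0])

```text
clock: 30.88
position: [0.5469, -0.3382, 0.0707]
ee_rot: [0.002, -0.083, 0.997, -0.002]
contact_force: [1.8, 0.3, 6.4]
width: 0.0165
gripper_force: 30.5
```

```bash
python3 -c "
from h import *
st()"
```

```text
t 30.88 mag xy [  3.3 -58.4] z 70.7 tool y rel mag 0.22 Fmag [1.9 0.  6.4] w 16.5 g 30.5
```

Emit:
apply_moves(deltas=[10, -0.5, 1, -1.2, 0, 10, -0.5, 2, -1.2, 0, 10, -0.5, 2, -1.2, 0, 10, -0.5, 2, -1.2, 0])

```text
clock: 31.22
position: [0.5463, -0.3348, 0.0706]
ee_rot: [0.001, -0.083, 0.997, -0.001]
contact_force: [2.7, 0.4, 8.2]
width: 0.0167
gripper_force: 30.5
```

```bash
python3 -c "
from h import *
st()"
```

```text
t 31.22 mag xy [  3.3 -55.1] z 70.6 tool y rel mag 0.2 Fmag [ 2.7 -0.1  8.2] w 16.7 g 30.5
```

Emit:
apply_moves(deltas=[10, 0, 1, -1, 0, 10, 0, 1, -1.5, 0, 10, 0, 1, -1.5, 0])

```text
clock: 31.47
position: [0.546, -0.3334, 0.0708]
ee_rot: [0.001, -0.083, 0.997, -0.0]
contact_force: [3.9, 0.3, 3.5]
width: 0.0165
gripper_force: 30.1
```

Run:
```python
from h import *
st();im=img("wrist")
for n,z in(("gate",.01),("follower_face",.019),("mount_a_center",.019),("mount_b_center",.019)):
    for d in place_of(n,im)[:2]: print(n,round(d["score"],2),np.round(d["point"]),mag(at_z(im,d["point"],z)).round(1))
```

```text
t 31.47 mag xy [  3.3 -53.6] z 70.8 tool y rel mag 0.19 Fmag [ 3.9 -0.3  3.5] w 16.5 g 30.1
gate 0.64 [473. 210.] [  0.5 128.6]
follower_face 0.75 [418. 219.] [ 2.2 65.1]
mount_a_center 0.61 [467. 214.] [ -0.2 113.5]
mount_b_center 0.86 [210.  19.] [-125.7  -81.4]
mount_b_center 0.77 [435. 219.] [ 3.  80.9]
```

Emit:
apply_moves(deltas=[10, -0.5, 1, -0.5, 0, 10, -0.5, 1.5, -0.5, 0, 10, -0.5, 1.5, -0.5, 0])

```text
clock: 31.97
position: [0.5458, -0.332, 0.0707]
ee_rot: [0.0, -0.083, 0.997, -0.0]
contact_force: [3.5, -0.2, 4.2]
width: 0.0166
gripper_force: 30.0
```

```bash
python3 -c "
from h import *
st()"
```

```text
t 31.97 mag xy [  3.3 -52.2] z 70.7 tool y rel mag 0.2 Fmag [ 3.4 -0.8  4.2] w 16.6 g 30.0
```

Emit:
apply_moves(deltas=[10, 0, 1, 0, 0, 10, 0, 1.5, 0, 0, 10, 0, 1.5, 0, 0])

```text
clock: 32.22
position: [0.5456, -0.331, 0.0707]
ee_rot: [0.0, -0.083, 0.997, -0.001]
contact_force: [4.2, -2.7, 1.7]
width: 0.0166
gripper_force: 29.9
```

Run:
```python
from h import *
st();im=img("wrist")
for n,z in(("gate",.01),("follower_face",.019),("mount_a_center",.019),("mount_b_center",.019)):
    for d in place_of(n,im)[:2]: print(n,round(d["score"],2),np.round(d["point"]),mag(at_z(im,d["point"],z)).round(1))
```

```text
t 32.22 mag xy [  3.2 -51.1] z 70.7 tool y rel mag 0.2 Fmag [ 3.7 -3.3  1.7] w 16.6 g 29.9
follower_face 0.85 [417. 217.] [ 0.2 65.7]
follower_face 0.53 [470. 209.] [ -4.6 118.2]
mount_a_center 0.81 [469. 216.] [  0.9 118.6]
mount_a_center 0.71 [508. 104.] [-90.6 143.9]
mount_b_center 0.86 [204.  21.] [-124.6  -82.1]
mount_b_center 0.57 [435. 213.] [-2.3 81.9]
```

Emit:
apply_moves(deltas=[10, 0, 1, 0, 0, 10, 0, 1, 0, 0, 10, 0, 1, 0, 0])

```text
clock: 32.72
position: [0.5456, -0.3306, 0.0708]
ee_rot: [0.0, -0.083, 0.997, -0.001]
contact_force: [3.4, -5.2, 1.8]
width: 0.0168
gripper_force: 29.9
```

```bash
python3 -c "
from h import *
st()"
```

```text
t 32.72 mag xy [  3.3 -50.7] z 70.8 tool y rel mag 0.21 Fmag [ 2.5 -5.7  1.8] w 16.8 g 29.9
```

Emit:
apply_moves(deltas=[36, 0, 0, 0, 0, 36, 0, 0, 0, 0, 36, 0, 0, 0, 0, 36, 0, 0, -20, 0, 36, 0, 0, -60, 0, 36, 0, 0, -100, 0, 36, 0, 0, -100, 0, 36, 0, 0, -100, 0])

```text
clock: 33.38
position: [0.5458, -0.3296, 0.1733]
ee_rot: [0.001, -0.083, 0.997, -0.001]
contact_force: [0.0, 0.4, -0.7]
width: 0.036
gripper_force: 0.0
```

Run:
```python
from h import *
st();im=img("wrist");im=img("wrist")
for n,z in(("gate",.01),("follower_face",.019),("magazine",0),("mount_a_center",.019),("mount_b_center",.019),("knob",.07)):
    for d in place_of(n,im)[:2]: print(n,round(d["score"],2),np.round(d["point"]),mag(at_z(im,d["point"],z)).round(1))
save(im,"w12.png")
```

```text
t 33.38 mag xy [  3.6 -49.8] z 173.3 tool y rel mag 0.19 Fmag [ 0.1  0.4 -0.7] w 36.0 g 0.0
gate 0.7 [414. 176.] [ -1.2 126.6]
follower_face 0.81 [369. 179.] [ 0.8 67.3]
magazine 0.7 [304. 173.] [0.5 2.1]
mount_a_center 0.93 [445. 101.] [-87.1 152.3]
mount_a_center 0.67 [409. 178.] [ -0.6 114.8]
mount_b_center 0.76 [384. 178.] [-0.  84.7]
mount_b_center 0.69 [218.  46.] [-125.7  -84. ]
knob 0.76 [250. 190.] [ -3.7 -53.2]
```

View pics/w12.png

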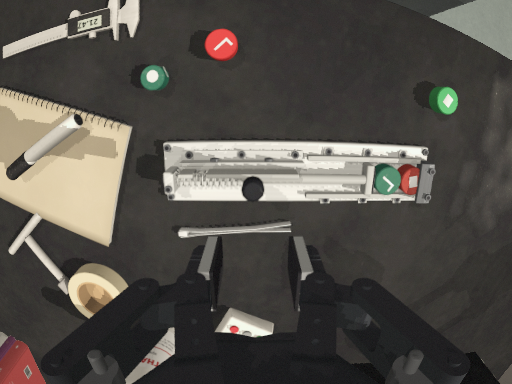

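The red mount is at the gate (409,178) with the teal one behind it (384,178). The follower face is at column 369 and the knob is nearly upright at (250,190). The bystanders have not moved, so I'm handing the job in.

```bash
python3 -c "
from rig import *
print(sign_off())"
```

```text
the job is handed in; nothing more can be done
None
```

The job is handed in; `sign_off()` gave no verdict. In the last picture both mounts are clamped in a row against the gate, follower travel reads about 35 mm, the handle is nearly upright and out of the notch, and the other things look unmoved.

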